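Gauge the head-tube collars and sort them

ROBOT

A 7-joint arm with a two-finger parallel gripper is mounted at the origin on the work surface. World frame = base frame: x ahead of the robot, y to its left, z up, the work surface at z = 0. Lengths are in m, angles in rad, forces in N, time in s.
With the tool pointing down it reaches from about 0.35 to 0.9 m from the base axis. Payload 19.9 kg.
Tool frame: the origin (TCP) lies between the finger pads; the fingertips stand 19 mm ahead of it and the grasp point (between the pads) is the TCP; z points along the fingers, y is the line along which they close (so a half turn about z gives the same grasp; the last joint's range is limited). The gripper opens to 94 mm and grips with 3 to 60 N. Pads are 16 mm wide; open, the fingers measure 119 mm over their backs; the gripper's body (75 mm by 177 mm) begins 78 mm behind the grasp point.
Start: joints at [1.22, 0.417, -0.01, 1.614, 0.005, 1.111, -0.053], TCP at [0.19, -0.595, 0.224] pointing down, gripper open.
Joint ranges: [-2.81, 2.81], [-0.39, 2.02], [-1.27, 1.25], [0.06, 2.57], [-1.19, 4.33], [0.19, 2], [-2.82, 2.82]. Speed limits (rad/s): [1.89, 1.89, 2.39, 2.39, 3.01, 3.01, 3.01].

INTERFACE

Orientations are given as a 3x3 rotation matrix whose columns are the frame's x, y, z axes.
In Python, from rig import robot gives the robot as it stands. Calls block until the motion is done:
- robot.move_ptp(position, orientation): joint-space move of the TCP to a pose.
- robot.move_linear(position, velocity=0.15, frame=None, threshold=None): straight line of the TCP; frame=None keeps the orientation; velocity is the mean speed in m/s. With threshold (N) it stops when the force on the tool has changed by that much, and returns True; else False.
- robot.goto_joints(angles): joint-space move.
- robot.gripper_to(opening): finger opening in m; the grip force is fixed at half the most; returns when the fingers have stopped.
- robot.pause(seconds).
- robot.ik(position, orientation): joint angles nearest the present ones, or None.
- robot.get_state(): the state.
- robot.grab_frame(name): name is "side" or "top"; returns the picture (480x640x3 uint8, red, green, blue); there is no depth.
- robot.camera_info(name): a dict with "fx", "fy", "cx", "cy" (pixels), "rvec" (rotation vector, rad) and "tvec" (3), from world to camera coordinates, as OpenCV has them. Camera axes: x right, y down, z forward; pixel columns grow to the right and rows downward; lengths in m; the calibration is good to about 2 mm. A picture is of the moment at which its call begins. camera_info takes no time and is no camera call.
A pose or a line that the arm cannot do raises robot.PlanningError and nothing moves.
- robot.sign_off(): hands the job in; it is judged then, once.
The state is a dict: "time": time; "qpos": joint angles; "joint_vel": joint speeds; "effort": joint torques, N m; "ee_pos": TCP position; "tool_rot": TCP orientation; "force": force on the tool from outside, world axes, zero at the start; "moment": the same for the moment, N m; "opening": finger opening in m; "grasp_force": force on a finger pad.
Only numpy, scipy, OpenCV 4.12 (cv2) and the standard library are available. Lean on these libraries where they do the work, as an engineer would, in place of code of your own. Each camera call takes 0.05 s, during which the arm holds its last target. There are 200 camera calls.

TASK

Wake the gauge station by pressing fully the left key of the panel and then its middle key, one at a time. Then gauge the steel head-tube collars one by one, from the leftmost to the rightmost as they stand at the start (seen from the robot): slide each down over the gauge pin as far as it goes, then stand it upright in the rectangular tray if it went fully home onto the base plate, or in the round pan if it stopped on the pin's shoulder. When every collar is sorted, press the panel's right key, and leave the other things on the bench alone.

Things in the scene. Friction and masses are not known exactly. Their poses are not given: they have to be found in the camera images.
- collar1: head-tube collar: plain short steel tube standing on the bench, 60 mm outside, 46 mm tall, 0.2 kg, bore either 52.6 mm (fits) or 48 mm (too tight). Origin: the middle of the tube, 23 mm from each end, z along the bore; either end may be up. The collars stand in a row, collar1 to collar5 from left (+y) to right; only some are present (None if absent)
- collar2: collar number 2 from the left, as collar1 (same outside, bore either kind; None if absent)
- collar3: collar number 3 from the left, as collar1 (same outside, bore either kind; None if absent)
- collar4: collar number 4 from the left, as collar1 (same outside, bore either kind; None if absent)
- collar5: collar number 5 from the left, as collar1 (same outside, bore either kind; None if absent)
- gauge: stepped upright gauge pin on a fixed base plate 100 x 100 x 18 mm; origin: centre of the plate's underside. Above the plate the pin is 50 mm across for 24 mm, narrows in a 2 mm high chamfered shoulder to 46 mm across for 18 mm, then a 14 mm high tapered nose, 26 mm across at the tip, which is 76 mm above the bench
- gauge_seat (a point): point on the pin's axis at the top face of the base plate, 18 mm above the bench. The lower end of a collar that fits comes down to here; a tight collar stops with its lower end about 25 mm higher, on the shoulder. A collar that fits has 1.3 mm of play per side on the lower part and may need centring at the shoulder before it goes on down
- panel: fixed grey key panel, 90 (x) x 180 (y) x 35 mm high; origin: centre of its underside; three grey round spring keys in a row along its y, left key to +y (left as seen from the robot)
- tray: rectangular aluminium tray, fixed to the bench, 270 (x) x 130 (y) mm outside, 18 mm high, walls and floor 4 mm; origin: centre of its underside; inner floor at 4 mm
- pan: round aluminium pan, fixed to the bench, 190 mm outside diameter, 18 mm high, wall and floor 4 mm; origin: centre of its underside; inner floor at 4 mm. Tray and pan stand one at each side of the row, either way round
- key_left (a joint): travel of the left key in m: 0 up, 0.006 fully down; springs back; needs about 4 N to go fully down, counts as pressed from 0.004
- key_left_top (a point): centre of the top face of the left key (28 mm diameter, 53 mm above the bench when up; keys 55 mm apart)
- key_middle (a joint): travel of the middle key in m: 0 up, 0.006 fully down; springs back; needs about 4 N to go fully down, counts as pressed from 0.004
- key_middle_top (a point): centre of the top face of the middle key (28 mm diameter, 53 mm above the bench when up; keys 55 mm apart)
- key_right (a joint): travel of the right key in m: 0 up, 0.006 fully down; springs back; needs about 4 N to go fully down, counts as pressed from 0.004
- key_right_top (a point): centre of the top face of the right key (28 mm diameter, 53 mm above the bench when up; keys 55 mm apart)
- spanner: spanner lying between the row and the gauge; bystander, leave alone
- brush: brush lying at the side; bystander, leave alone
- hammer: hammer lying at the back; bystander, leave alone
- can: spray can standing at the back left; bystander, leave alone
- jar: glass jar standing at the back right; bystander, leave alone
- offcut: thin tube offcut standing at the back, 36 mm across, 110 mm tall; not one of the collars; bystander, leave alone
- lugplate: flat steel plate 100 x 50 x 8 mm lying at the side; bystander, leave alone
There are look-alikes about, which are no part of the job. What is shaped like the collar1 but purple or yellow is not meant. What is shaped like the collar5 but blue or green is not meant.

How it is judged:
By the outcome, as a careful person would: the job done as asked, in the order asked, and still so for the second after the job is handed in, with the robot touching nothing.
Of collar1, collar2, collar3, collar4, collar5 only 3 to 4 are there at a start; the rules pass over those that are not, and their reading is None.
At some moment in a run one of collar1, collar2, collar3, collar4, collar5 may be knocked a few centimetres aside while the robot is not near it.
It also fails if it takes over 210 s, if anything falls off the work surface, if the arm or the gripper's body presses on something with over 40 N, if the wrist force passes 120 N, or if a joint passes its speed limit or range.

## Working session

There is one attempt and no reset: what is moved stays moved. The work goes in short steps, each a Python script; the robot and the scene stay as the last script left them, time stands still between calls to the robot, and variables do not carry over. Pictures are saved under pics/ and viewed, at most 14 in all, crops included, and the job is handed in when it is done.

```bash
mkdir -p pics; ls; python3 - <<'E'
from rig import robot
import cv2
for n in("top","side"):
    cv2.imwrite(f"pics/{n}0.png",robot.grab_frame(n)[:,:,::-1]); print(n,robot.camera_info(n))
s=robot.get_state(); print(s["time"],s["tool_rot"],s["opening"],s["force"])
E
```

```text
pics
top {'fx': 490.90715937476466, 'fy': 490.90715937476466, 'cx': 318.9805046446201, 'cy': 246.46028114510102, 'rvec': array([ 2.11351265, -2.16733727,  0.180381  ]), 'tvec': array([0.01164793, 0.56187106, 1.35297925])}
side {'fx': 591.7807195557165, 'fy': 591.7807195557165, 'cx': 322.14260883378245, 'cy': 241.13232899177032, 'rvec': array([ 2.4457578 , -0.08126921,  0.01904399]), 'tvec': array([-0.53373991,  0.07156805,  1.42323803])}
0.1 [[ 9.52694064e-01  3.03930685e-01 -3.99947908e-04]
 [ 3.03930940e-01 -9.52693515e-01  1.02510902e-03]
 [-6.94656914e-05 -1.09817182e-03 -9.99999395e-01]] 0.09400325284719054 [ 0.47861485 -0.14909193 -0.59644838]
```

View pics/top0.png

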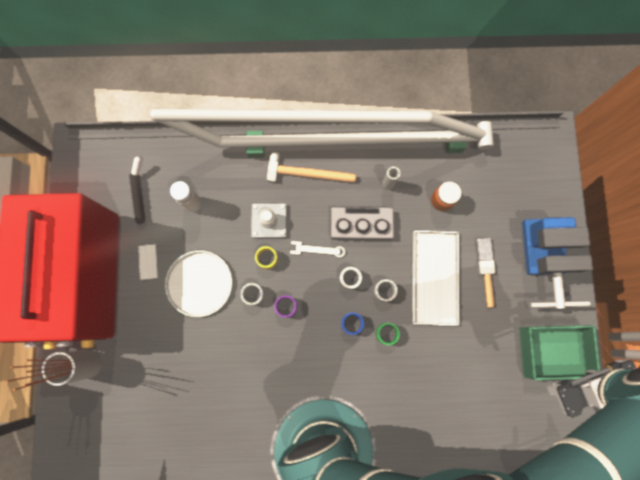

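View pics/side0.png

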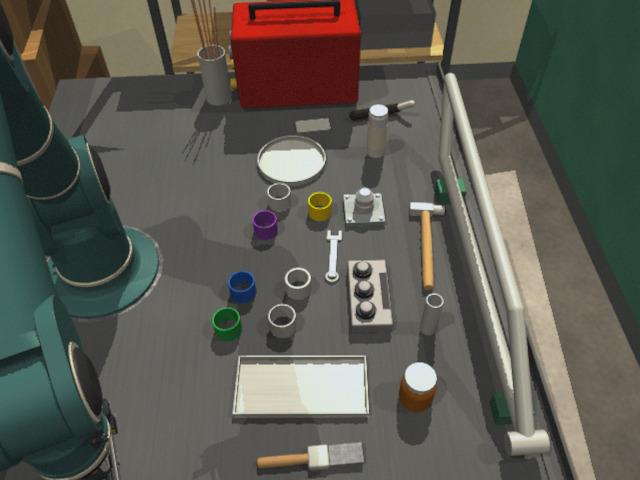

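The top view shows three steel collars at about (252,294), (351,278) and (386,290). The pan is at (199,284), the tray at (436,278), the gauge at (268,220) and the panel at (363,223). The purple, yellow, blue and green rings are look-alikes. I'll zoom in next.

```bash
cat > h.py <<'E'
from rig import robot
import numpy as np, cv2
def cam(n):
    c=robot.camera_info(n); R=cv2.Rodrigues(np.array(c["rvec"]))[0]
    return np.array([[c["fx"],0,c["cx"]],[0,c["fy"],c["cy"]],[0,0,1]]),R,np.array(c["tvec"])
def ray(n,uv,z):
    K,R,t=cam(n); o=-R.T@t; d=R.T@np.linalg.solve(K,[uv[0],uv[1],1.]); return (o+d*(z-o[2])/d[2])[:2]
def proj(n,p):
    K,R,t=cam(n); q=K@(R@np.array(p,float)+t); return q[:2]/q[2]
E
python3 - <<'E'
from h import *
im=cv2.imread("pics/top0.png")
cv2.imwrite("pics/c0.png",cv2.resize(im[195:345,235:410],None,fx=4,fy=4,interpolation=cv2.INTER_CUBIC))
for n,uv,z in[("c1",(252,294),.046),("c2",(351,278),.046),("c3",(386,290),.046),("pan",(199,284),.018),("tray",(436,278),.018),("gauge",(268,216),.076),("panel",(363,223),.035)]:
    print(n,ray("top",uv,z).round(3))
g=cv2.cvtColor(im,cv2.COLOR_BGR2GRAY)
print(g[285:305:2,238:268:2]); print(g[310,300:340:8])
E
```

```text
c1 [0.432 0.189]
c2 [ 0.47 -0.09]
c3 [ 0.433 -0.187]
pan [0.466 0.344]
tray [ 0.466 -0.337]
gauge [0.647 0.139]
panel [ 0.629 -0.132]
[[142 139 138 178 212 200 164 162 188 217 195 141 135 141 142]
 [142 141 177 212 149 110  97  95  98 130 204 176 108 111 113]
 [146 157 204 153 104  95  94  92  91  92 131 197 134  99  98]
 [150 174 204 117  96  94  93  92  92  92 105 201 162  98  98]
 [147 179 184 103  94  93  92  92  90  91 109 176 164 100  96]
 [147 184 188 100  90  92  93  93  90  89 118 181 156  99  97]
 [145 176 211 118  84  88  89  89  86  90 138 209 144  97  98]
 [146 155 211 180 101  87  87  83  87 108 196 205 115  96  97]
 [146 147 172 214 183 123 102  99 122 189 212 137  93  95  96]
 [144 145 143 158 206 217 197 194 214 188 133  94  91  96  97]]
[ 90 100 119 119 119]
```

View pics/c0.png

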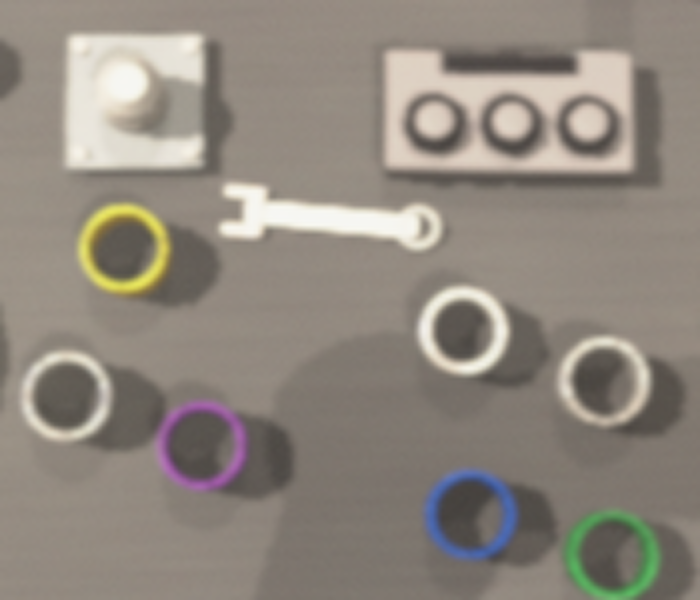

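The crop shows the steel rims clearly. In crop pixels, collar1 is at (67,395), collar2 at (463,331) with a thick wall, and collar3 at (605,381). The keys are at about (437,120), (513,122) and (590,122).

```bash
cat >> h.py <<'E'
def rings(im,box=(205,235,350,410),thr=160):  # steel rims in the top view -> list of (uv centre, xy)
    y0,x0,y1,x1=box; c=cv2.resize(im[y0:y1,x0:x1],None,fx=4,fy=4,interpolation=cv2.INTER_CUBIC)
    m=((c.min(2)>thr)&(c.max(2).astype(int)-c.min(2)<50)).astype(np.uint8)
    out=[]
    for k in cv2.findContours(m,cv2.RETR_EXTERNAL,cv2.CHAIN_APPROX_NONE)[0]:
        h=cv2.convexHull(k); a=cv2.contourArea(h)
        if a<3000: continue
        (u,v),(d1,d2),_=cv2.fitEllipse(h); 
        uv=((u+.5)/4-.5+x0,(v+.5)/4-.5+y0)
        out.append((np.round(uv,1),np.round((d1/4,d2/4),1),ray("top",uv,.046).round(4)))
    return out
E
python3 - <<'E'
from h import *
im=robot.grab_frame("top")
for t in(150,165,180): print(t,*rings(im,thr=t),sep="\n ")
K,R,t=cam("top"); print("cam",(-R.T@t).round(3))
# pan/tray/gauge plate/panel
def rect(box,z,f):
    y0,x0,y1,x1=box; c=cv2.resize(im[y0:y1,x0:x1],None,fx=4,fy=4,interpolation=cv2.INTER_CUBIC)
    m=f(c.astype(int)).astype(np.uint8); k=max(cv2.findContours(m,0,1)[0],key=cv2.contourArea)
    p=(cv2.boxPoints(cv2.minAreaRect(k))+.5)/4-.5+[x0,y0]; w=np.array([ray("top",q,z) for q in p])
    print(box,w.mean(0).round(4),np.linalg.norm(np.diff(w,axis=0),axis=1).round(3),w.round(3).tolist())
for t in(160,175):
    rect((195,245,243,295),.018,lambda c:c.min(2)>t)
    rect((225,405,332,470),.018,lambda c:c.min(2)>t)
    rect((245,160,322,240),.018,lambda c:c.min(2)>t)
for t in(150,165): rect((200,320,246,405),.035,lambda c:c[:,:,0]>t)
ims=robot.grab_frame("side")
def two(a,b):
    A=[];B=[]
    for n,uv in(("top",a),("side",b)):
        K,R,t=cam(n); P=K@np.c_[R,t]
        for i in(0,1): A.append(P[i]-uv[i]*P[2])
    A=np.array(A); return np.linalg.lstsq(A[:,:3],-A[:,3],rcond=None)[0].round(4)
print("keys top ray",[ray("top",((u+.5)/4-.5+235,(v+.5)/4-.5+195),.053).round(4) for u,v in((437,120),(513,122),(590,122))])
cv2.imwrite("pics/s0.png",cv2.resize(ims[180:330,255:400,::-1],None,fx=4,fy=4,interpolation=cv2.INTER_CUBIC))
E
```

```text
150
 (array([250.7, 293.5]), array([22.7, 23.3]), array([0.4332, 0.1921]))
 (array([385.6, 289.4]), array([21.9, 22.9]), array([ 0.435 , -0.1863]))
 (array([350.3, 277. ]), array([22.3, 22.8]), array([ 0.4725, -0.0886]))
 (array([315., 249.]), array([19.7, 62.5]), array([0.5549, 0.0091]))
 (array([361. , 221.9]), array([34.5, 99.3]), array([ 0.6304, -0.125 ]))
 (array([268.5, 219.5]), array([42.4, 48. ]), array([0.6438, 0.1403]))
165
 (array([250.8, 293.4]), array([22. , 22.5]), array([0.4333, 0.1918]))
 (array([385.5, 289.4]), array([21.2, 22.1]), array([ 0.4351, -0.1863]))
 (array([350.3, 277. ]), array([21.7, 22.4]), array([ 0.4724, -0.0886]))
 (array([315.1, 249.1]), array([18.8, 61.4]), array([0.5545, 0.0087]))
 (array([362.8, 221.9]), array([ 30.6, 124.1]), array([ 0.6302, -0.1302]))
 (array([268.2, 219.1]), array([37.4, 57.4]), array([0.6452, 0.1412]))
180
 (array([250.5, 293.2]), array([20.3, 21.9]), array([0.4341, 0.1928]))
 (array([385.5, 289. ]), array([19.7, 21.3]), array([ 0.4362, -0.1861]))
 (array([350.3, 277. ]), array([21.1, 21.8]), array([ 0.4724, -0.0887]))
 (array
[... 618 characters left out ...]
) [0.6497 0.1445] [0.099 0.1   0.098] [[0.701, 0.194], [0.698, 0.094], [0.599, 0.096], [0.601, 0.194]]
(225, 405, 332, 470) [ 0.4701 -0.3356] [0.135 0.275 0.131] [[0.609, -0.277], [0.605, -0.412], [0.331, -0.392], [0.335, -0.262]]
(245, 160, 322, 240) [0.4659 0.3358] [0.192 0.17  0.191] [[0.399, 0.441], [0.584, 0.391], [0.532, 0.229], [0.349, 0.282]]
(200, 320, 246, 405) [ 0.6325 -0.1275] [0.091 0.183 0.091] [[0.59, -0.035], [0.681, -0.038], [0.675, -0.221], [0.584, -0.216]]
(200, 320, 246, 405) [ 0.6324 -0.1278] [0.089 0.181 0.089] [[0.591, -0.036], [0.68, -0.039], [0.674, -0.22], [0.585, -0.215]]
keys top ray [array([ 0.6221, -0.0751]), array([ 0.6193, -0.1292]), array([ 0.618 , -0.1842])]
```

View pics/s0.png

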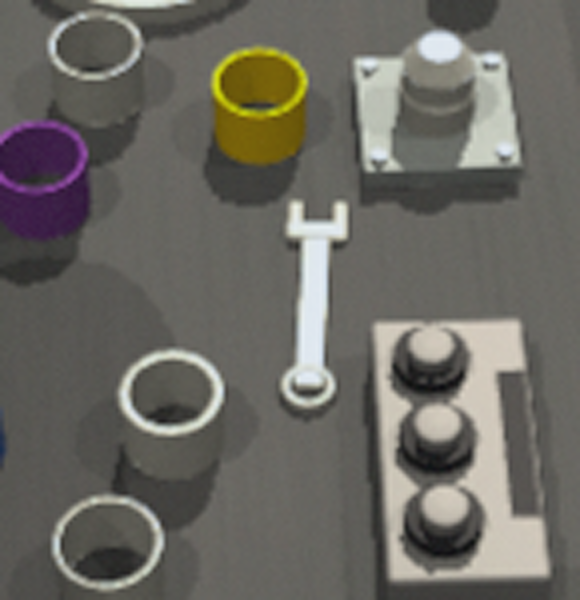

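The side crop confirms the layout: pin tip at about (438,46), and key tops at (433,345), (437,423) and (447,505). Next I check positions with both views, then press the left and middle keys.

```bash
cat >> h.py <<'E'
def tool(a=0.):  # tool down, x axis at yaw a
    c,s=np.cos(a),np.sin(a); return np.array([[c,s,0],[s,-c,0],[0,0,-1.]])
def say(*a):
    s=robot.get_state(); print(*a,"t%.1f"%s["time"],"p",np.round(s["ee_pos"],4),"F",np.round(s["force"],1),"op %.4f"%s["opening"],"gf %.1f"%s["grasp_force"])
def press(x,y):
    robot.move_ptp([x,y,.11],tool()); robot.move_linear([x,y,.077],.1); f0=robot.get_state()["force"][2]
    hit=robot.move_linear([x,y,.0635],.02,threshold=12); say("press",hit,"f0 %.1f"%f0); robot.pause(.2)
    robot.move_linear([x,y,.11],.15)
E
python3 - <<'E'
from h import *
sc=lambda u,v:((u+.5)/4-.5+255,(v+.5)/4-.5+180)
print("side: keys",[ray("side",sc(*p),.053).round(4) for p in((433,345),(437,423),(447,505))])
print("collars",[ray("side",sc(*p),.046).round(4) for p in((96,45),(171,392),(108,542))],"tip",ray("side",sc(438,46),.076).round(4))
for p in([.62,-.13,.11],[.65,.145,.05],[.433,.192,.035],[.47,-.335,.04],[.47,.34,.04],[.36,-.335,.04]):
    print(p,[None if (q:=robot.ik(p,tool(a))) is None else np.round(q,2).tolist() for a in(0,np.pi/2,-np.pi/2)])
robot.gripper_to(0.0); say()
robot.move_ptp([.621,-.074,.25],tool()); say()
press(.621,-.0745); press(.6195,-.1292); say()
E
```

```text
side: keys [array([ 0.6247, -0.0689]), array([ 0.621 , -0.1237]), array([ 0.6205, -0.1785])]
collars [array([0.435 , 0.1937]), array([ 0.4731, -0.0867]), array([ 0.4352, -0.1851])] tip [0.6502 0.1477]
[0.62, -0.13, 0.11] [[0.35, 0.57, -0.26, 1.68, 0.18, 0.92, -1.55], [0.6, 0.63, -0.61, 1.67, 0.42, 0.98, -0.17], [-0.54, 0.85, 1.08, 1.71, -0.83, 1.11, -2.35]]
[0.65, 0.145, 0.05] [[0.09, 0.74, -0.51, 1.61, 0.43, 0.91, -2.15], [0.19, 0.78, -0.66, 1.6, 0.56, 0.95, -0.67], [0.41, 0.99, -1.09, 1.6, 0.94, 1.16, 2.24]]
[0.433, 0.192, 0.035] [[0.08, 0.54, -0.68, 2.1, 0.54, 0.68, -2.53], [0.26, 0.63, -0.91, 2.1, 0.73, 0.77, -1.12], [0.38, 0.74, -1.09, 2.09, 0.89, 0.88, 1.9]]
[0.47, -0.335, 0.04] [[0.63, 0.57, -0.08, 1.86, 0.07, 0.71, -1.06], [0.82, 0.59, -0.33, 1.85, 0.28, 0.74, 0.34], [0.41, 0.58, 0.21, 1.87, -0.17, 0.71, -2.43]]
[0.47, 0.34, 0.04] [[-0.07, 0.74, -0.83, 1.83, 0.69, 0.88, -2.8], [-0.06, 0.74, -0.84, 1.83, 0.7, 0.89, -1.23], [0.09, 0.89, -1.09, 1.83, 0.93, 1.04, 1.76]]
[0.36, -0.335, 0.04] [[0.75, 0.46, -0.07, 2.07, 0.05, 0.61, -0.93], [0.96, 0.48, -0.33, 2.06, 0.25, 0.64, 0.46], [0.51, 0.46, 0.21, 2.08, -0.16, 0.61, -2.31]]
t1.6 p [ 0.1899 -0.5954  0.2244] F [-0.1  0.7  0.4] op 0.0004 gf 0.0
t4.0 p [ 0.6209 -0.075   0.2499] F [0.2 0.  0.2] op 0.0002 gf 0.0
press True f0 0.5 t5.6 p [ 0.6216 -0.0745  0.0701] F [-3.3 -0.3 13.5] op 0.0004 gf 6.8
press True f0 0.4 t7.5 p [ 0.62   -0.1292  0.0701] F [-4.4  0.8 12.7] op 0.0004 gf 6.8
t8.1 p [ 0.6195 -0.1294  0.11  ] F [-0.1  0.8 -1. ] op 0.0007 gf 0.0
```

The presses stopped 4 mm higher than I expected. Touching the bare bench with the closed gripper will show the real fingertip length.

```bash
python3 - <<'E'
from h import *
robot.move_ptp([.43,.02,.11],tool()); robot.move_linear([.43,.02,.035],.15); say()
print(robot.move_linear([.43,.02,.014],.02,threshold=6)); say()
robot.move_linear([.43,.02,.11],.15); robot.gripper_to(.094); say()
E
```

```text
t9.7 p [0.4305 0.02   0.0353] F [-0.3  0.9 -0.2] op 0.0008 gf 0.0
True
t10.5 p [0.43   0.02   0.0192] F [-2.3  0.3 13.4] op 0.0005 gf 6.6
t12.7 p [0.43 0.02 0.11] F [-0.3 -0.9 -0.5] op 0.0940 gf 0.0
```

The fingertip length is 19 mm as specified, so the keys only went down about 2 mm: the threshold fired on the impact. I'll press again in small steps down to the full 6 mm.

```bash
cat >> h.py <<'E'
def press(x,y):
    robot.move_ptp([x,y,.11],tool()); robot.move_linear([x,y,.074],.1)
    for z in(.072,.070,.068,.067,.066,.0655,.065):
        robot.move_linear([x,y,z],.01); robot.pause(.1); s=robot.get_state(); print("  z %.4f Fz %.1f"%(s["ee_pos"][2],s["force"][2]))
        if s["force"][2]>9: break
    robot.pause(.2); robot.move_linear([x,y,.11],.15)
E
python3 - <<'E'
from h import *
robot.gripper_to(0.)
press(.621,-.073); say()
E
```

```text
z 0.0723 Fz 2.7
  z 0.0703 Fz 7.7
  z 0.0697 Fz 29.4
t17.5 p [ 0.621  -0.0733  0.1098] F [ 0.3  0.9 -0.4] op 0.0005 gf 0.0
```

```bash
python3 - <<'E'
from h import *
x,y=.621,-.073
robot.move_linear([x,y,.080],.1)
for z in np.arange(.079,.0709,-.001):
    robot.move_linear([x,y,z],.01); robot.pause(.1); F=[]
    for i in range(8): F.append(robot.get_state()["force"]); robot.pause(.01)
    print("%.4f"%robot.get_state()["ee_pos"][2],np.mean(F,0).round(2))
im=robot.grab_frame("side"); cv2.imwrite("pics/s1.png",cv2.resize(im[240:340,330:430,::-1],None,fx=5,fy=5,interpolation=cv2.INTER_CUBIC))
robot.move_linear([x,y,.11],.1)
E
```

```text
0.0792 [-0.02 -0.26 -0.17]
0.0780 [ 0.11  0.05 -0.19]
0.0770 [ 0.29 -0.09 -0.01]
0.0761 [ 0.39 -0.06  1.23]
0.0750 [ 0.66 -0.11  2.06]
0.0740 [ 0.72 -0.21  2.22]
0.0730 [ 0.68 -0.17  2.52]
0.0720 [ 0.33 -0.29  2.83]
0.0710 [ 0.75 -0.16  3.65]
```

View pics/s1.png

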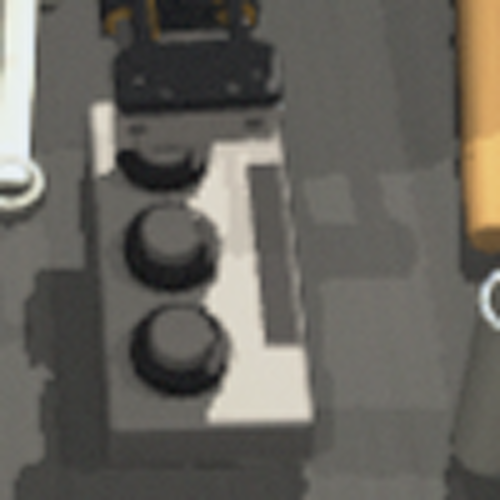

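The key contact began at z≈0.0763 and bottomed at about 0.070. So the first two presses were already full, and the left key has since been pressed again. I'll press the middle key once more so the last sequence is left then middle, then take collar1.

```bash
cat >> h.py <<'E'
GZ=.038
def grip(x,y,a,double=True):
    robot.gripper_to(.082); robot.move_ptp([x,y,.16],tool(a)); robot.move_linear([x,y,GZ],.12); robot.gripper_to(0.); say("grip1")
    if double:
        robot.gripper_to(.075); robot.move_linear([x,y,.075],.12); robot.move_ptp([x,y,.075],tool(a+np.pi/2)); robot.move_linear([x,y,GZ],.1); robot.gripper_to(0.); say("grip2")
    robot.move_linear([x,y,.2],.15); say("lift")
def lower(x,y,z,thr=5,v=.02):
    hit=robot.move_linear([x,y,z],v,threshold=thr); robot.pause(.1); say("  lower",hit); return hit
E
python3 - <<'E'
from h import *
x,y=.620,-.1275
robot.move_ptp([x,y,.11],tool()); robot.move_linear([x,y,.078],.1); print(robot.move_linear([x,y,.0685],.01,threshold=9)); robot.pause(.2); say(); robot.move_linear([x,y,.12],.15)
robot.move_linear([x,y,.16],.15)
im=robot.grab_frame("top"); print(*rings(im),sep="\n")
grip(.4338,.1926,np.radians(25))
im=robot.grab_frame("side"); cv2.imwrite("pics/s2.png",im[:,:,::-1])
E
```

```text
True
t24.0 p [ 0.6203 -0.1276  0.0702] F [-1.7 -0.2 10.2] op 0.0002 gf 4.6
(array([397.5, 344. ]), array([ 8.1, 39. ]), array([ 0.284 , -0.2123]))
(array([250.8, 293.5]), array([22.5, 23.1]), array([0.4332, 0.192 ]))
(array([350.2, 277.1]), array([22.1, 22.3]), array([ 0.4721, -0.0882]))
(array([387.4, 281.9]), array([32.2, 56.6]), array([ 0.456 , -0.1926]))
(array([315.3, 249. ]), array([19.2, 61.4]), array([0.5547, 0.0082]))
(array([339.1, 224. ]), array([24.5, 49.1]), array([ 0.6258, -0.0617]))
(array([268. , 219.3]), array([38.2, 57.9]), array([0.6444, 0.1418]))
grip1 t29.3 p [0.434  0.1926 0.0382] F [ 0.1 -1.2  5.7] op 0.0601 gf 30.0
grip2 t32.4 p [0.434  0.1925 0.0384] F [-1.4 -1.1  6.5] op 0.0583 gf 30.0
lift t33.6 p [0.4335 0.1924 0.1993] F [-0.  -0.6 -2.9] op 0.0581 gf 30.0
```

View pics/s2.png

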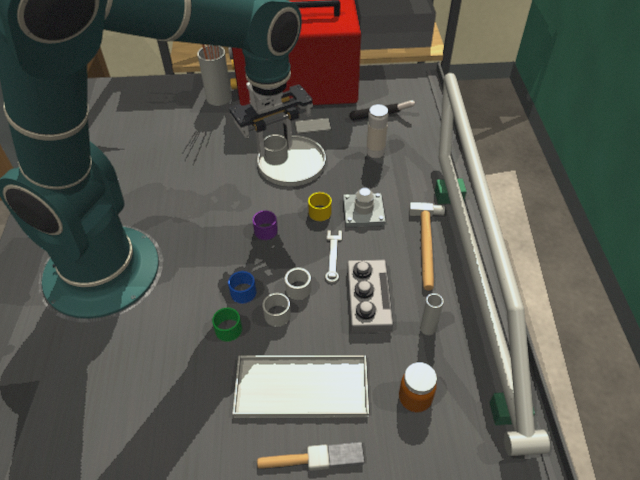

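Collar1 is held above the pan at (275,150). Collar3 has been knocked from (282,321) to about (277,310), so I'll find it again later. Now to gauge collar1.

```bash
python3 - <<'E'
from h import *
a=np.radians(25)+np.pi/2
gx,gy=.650,.146
robot.move_linear([gx,gy,.2],.2,frame=tool(a)) if False else robot.move_ptp([gx,gy,.2],tool(a))
robot.move_linear([gx,gy,.122],.12); say("above")
lower(gx,gy,.0565)
E
```

```text
above t35.4 p [0.6503 0.1463 0.1228] F [-0.1  0.2 -3. ] op 0.0583 gf 30.0
  lower True t37.4 p [0.6498 0.1454 0.0803] F [ 1.7 -2.2  3.8] op 0.0579 gf 30.0
```

```bash
cat >> h.py <<'E'
def seat(x,y,zend,n=8,zstop=.062,gain=.0004):
    """lower; where it stops early, shift along the sideways force and try again"""
    for i in range(n):
        hit=lower(x,y,zend); s=robot.get_state(); F=np.array(s["force"][:2]); z=s["ee_pos"][2]
        if z<zstop: return x,y,z
        robot.move_linear([x,y,z+.0015],.05)
        d=F*gain; m=np.linalg.norm(d); d*=min(1,.0012/max(m,1e-9)); x+=d[0]; y+=d[1]
        robot.move_linear([x,y,z+.0015],.05); print("  shift to",round(x,4),round(y,4))
    return x,y,z
E
python3 - <<'E'
from h import *
print(seat(.650,.146,.0555))
E
```

```text
lower True t37.8 p [0.6498 0.1452 0.0801] F [-0.2 -1.6  6.5] op 0.0584 gf 30.0
  shift to 0.6499 0.1454
  lower True t38.7 p [0.6499 0.1452 0.0801] F [-0.2 -0.9  4.8] op 0.0585 gf 30.0
  shift to 0.6498 0.145
  lower True t39.7 p [0.6493 0.1446 0.079 ] F [ 0.4 -0.  -2.3] op 0.0581 gf 30.0
  shift to 0.65 0.145
  lower True t40.6 p [0.6494 0.1445 0.0791] F [ 0.3 -0.6 -2.6] op 0.0583 gf 30.0
  shift to 0.6501 0.1448
  lower True t42.0 p [0.6493 0.1439 0.0648] F [ 0.2 -0.8 -2.2] op 0.0584 gf 30.0
  shift to 0.6502 0.1445
  lower True t43.1 p [0.6503 0.1441 0.0566] F [-0.4 -0.7  6. ] op 0.0582 gf 30.0
(np.float64(0.6502088964263679), np.float64(0.1444575250520013), np.float64(0.056587726502967284))
```

It went fully home: the bottom is at about 18.6 mm with contact. It fits, so it goes in the tray.

```bash
cat >> h.py <<'E'
def place(x,y,a,op=.075):
    robot.move_ptp([x,y,.2],tool(a)); robot.move_linear([x,y,.055],.15); lower(x,y,GZ+.0025,thr=5)
    robot.gripper_to(op); robot.move_linear([x,y,.2],.15); say("placed")
E
python3 - <<'E'
from h import *
lower(.6502,.1443,.0555,thr=8)
robot.move_linear([.6502,.1443,.2],.12); say("up")
place(.52,-.339,np.pi/2)
robot.move_ptp([.42,.35,.25],tool(np.pi/2))
im=robot.grab_frame("top"); cv2.imwrite("pics/t1.png",im[:,:,::-1]); print(*rings(im),sep="\n")
E
```

```text
lower False t43.4 p [0.6504 0.1441 0.0566] F [-9.5 -6.8 15.6] op 0.0582 gf 30.0
up t44.8 p [0.6499 0.1442 0.1992] F [ 0.3  0.4 -3. ] op 0.0578 gf 30.0
  lower True t48.4 p [ 0.5199 -0.339   0.0422] F [-0.5  0.2  7.3] op 0.0580 gf 30.0
placed t50.1 p [ 0.5196 -0.3389  0.1991] F [-0.3 -0.3  0.3] op 0.0749 gf 0.0
(array([375.2, 294.3]), array([22. , 22.6]), array([ 0.4222, -0.1565]))
(array([350.2, 277.1]), array([22.2, 22.6]), array([ 0.4722, -0.0884]))
(array([315.2, 249. ]), array([19.6, 61.1]), array([0.5549, 0.0084]))
(array([360.5, 221.9]), array([ 32.1, 113.8]), array([ 0.6304, -0.1235]))
(array([268.3, 219.6]), array([42.8, 46.2]), array([0.6436, 0.1411]))
```

View pics/t1.png

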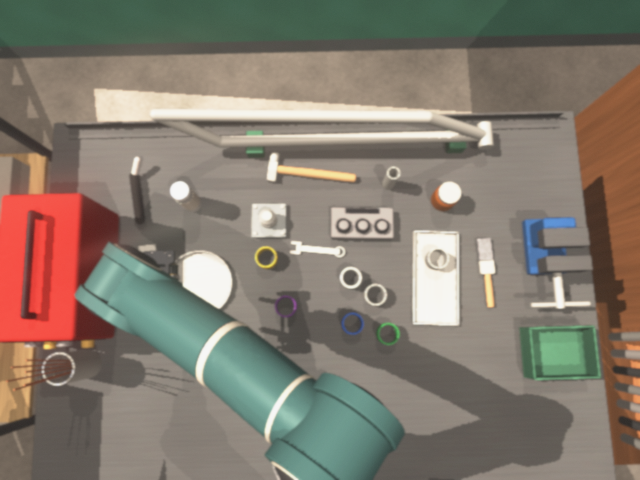

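Collar1 stands in the tray at (437,260). Collar2 is unchanged at (351,278). Collar3 is now at (375,294). Next is collar2.

```bash
python3 - <<'E'
from h import *
grip(.4728,-.0878,np.radians(9)); a=np.radians(99)
x,y=.6503,.1443
robot.move_ptp([x,y,.2],tool(a)); robot.move_linear([x,y,.122],.12); say("above")
print(seat(x,y,.0555,n=6))
E
```

```text
grip1 t56.3 p [ 0.473  -0.088   0.0383] F [-2.  -2.   6.3] op 0.0604 gf 30.0
grip2 t59.4 p [ 0.4729 -0.0879  0.0384] F [-2.5 -1.3  7.3] op 0.0592 gf 30.0
lift t60.7 p [ 0.4724 -0.0878  0.1994] F [-0.   0.6 -2.7] op 0.0585 gf 30.0
above t62.6 p [0.6506 0.1445 0.1227] F [-0.1 -0.6 -1.7] op 0.0587 gf 30.0
  lower True t64.5 p [0.6493 0.1437 0.0882] F [-0.5 -0.6 -2.4] op 0.0588 gf 30.0
  shift to 0.6501 0.1441
  lower True t65.7 p [0.6495 0.1437 0.0811] F [ 1.6 -0.2  1. ] op 0.0587 gf 30.0
  shift to 0.6507 0.144
  lower True t66.7 p [0.6498 0.1438 0.081 ] F [-0.2  0.   4.3] op 0.0588 gf 30.0
  shift to 0.6507 0.144
  lower True t67.6 p [0.6499 0.1438 0.081 ] F [ 1.1 -1.1  6.1] op 0.0590 gf 30.0
  shift to 0.6511 0.1436
  lower True t68.6 p [0.6502 0.1437 0.081 ] F [-0.1 -1.4  5.2] op 0.0588 gf 30.0
  shift to 0.6511 0.143
  lower True t69.5 p [0.6502 0.1434 0.081 ] F [0.9 1.  4.7] op 0.0590 gf 30.0
  shift to 0.6514 0.1434
(np.float64(0.6514271477037687), np.float64(0.14339629733538922), np.float64(0.08099938673298476))
```

It stops with its bottom at 43 mm even when centred, and its wall is thick. It's tight, so it goes in the pan.

```bash
python3 - <<'E'
from h import *
lower(.6505,.1438,.079,thr=10)
robot.move_linear([.6505,.1438,.2],.12); say("up")
place(.466,.338,np.pi/2)
robot.move_ptp([.45,.30,.25],tool(np.pi/2))
im=robot.grab_frame("top"); cv2.imwrite("pics/t2.png",im[:,:,::-1]); print(*rings(im),sep="\n")
E
```

```text
lower True t70.3 p [0.6505 0.1436 0.0807] F [-1.6 -0.6  6.2] op 0.0586 gf 30.0
up t71.5 p [0.6502 0.1436 0.1991] F [-0.3  0.4 -3.2] op 0.0588 gf 30.0
  lower True t74.3 p [0.4658 0.3381 0.0422] F [-0.9 -0.3  6.7] op 0.0587 gf 30.0
placed t76.0 p [0.4658 0.3377 0.1992] F [ 0.3  0.3 -0.3] op 0.0752 gf 0.0
(array([253. , 327.5]), array([19.4, 55.8]), array([0.3388, 0.1862]))
(array([375.3, 293.9]), array([21.7, 22.6]), array([ 0.4232, -0.1569]))
(array([315.4, 249.1]), array([19.3, 61.3]), array([0.5547, 0.008 ]))
(array([362.1, 221.7]), array([35.3, 92. ]), array([ 0.6308, -0.1282]))
(array([267.9, 218.3]), array([36., 70.]), array([0.6474, 0.142 ]))
```

View pics/t2.png

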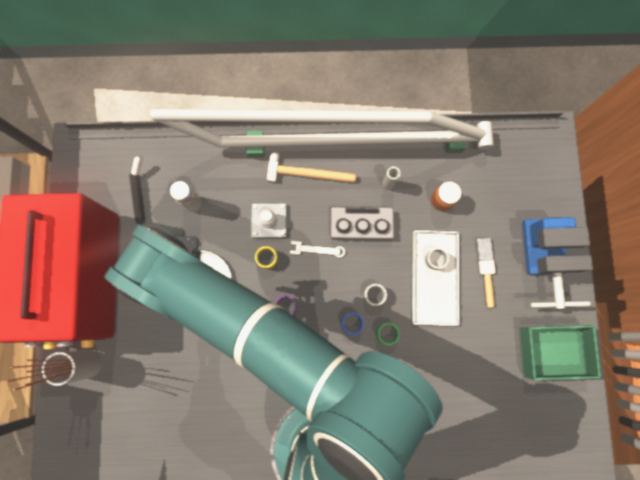

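Collar3 is still at (375,294). The arm hides the pan for now. I'll gauge collar3.

```bash
python3 - <<'E'
from h import *
grip(.4230,-.1562,0.); a=np.pi/2
x,y=.6508,.1440
robot.move_ptp([x,y,.2],tool(a)); robot.move_linear([x,y,.122],.12); say("above")
im=robot.grab_frame("side"); cv2.imwrite("pics/s3.png",im[:,:,::-1])
print(seat(x,y,.0555,n=7))
E
```

```text
grip1 t80.1 p [ 0.4231 -0.1564  0.0382] F [ 0.1 -1.1  6.3] op 0.0592 gf 30.0
grip2 t83.2 p [ 0.423  -0.1564  0.0384] F [-2.1 -0.7  7.3] op 0.0599 gf 30.0
lift t84.5 p [ 0.4226 -0.1561  0.1994] F [ 0.2  0.  -3.9] op 0.0600 gf 30.0
above t86.7 p [0.6511 0.1442 0.1227] F [ 0.  -0.1 -3. ] op 0.0599 gf 30.0
  lower True t89.2 p [0.6496 0.1436 0.0681] F [ 0.5 -0.2 -2.9] op 0.0598 gf 30.0
  shift to 0.651 0.1439
  lower True t90.4 p [0.6504 0.1438 0.0565] F [-1.7 -1.1  7.4] op 0.0601 gf 30.0
(np.float64(0.6510021228919088), np.float64(0.1439265370660238), np.float64(0.056479604355285484))
```

View pics/s3.png

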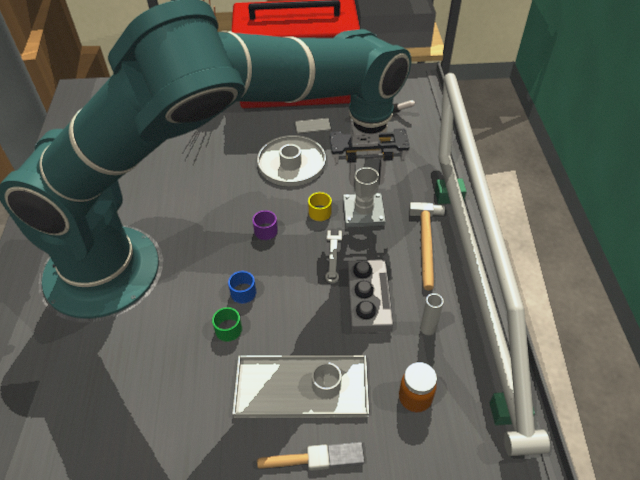

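Collar2 stands in the pan at (290,155) and collar1 in the tray at (327,380). Collar3 went home, so it goes in the tray. Then I press the right key and check the scene before handing in.

```bash
python3 - <<'E'
from h import *
lower(.6508,.1440,.0558,thr=8)
robot.move_linear([.6508,.1440,.2],.12); say("up")
place(.42,-.332,np.pi/2)
robot.gripper_to(0.)
im=robot.grab_frame("side"); cv2.imwrite("pics/s4.png",im[:,:,::-1])
E
```

```text
lower False t90.8 p [0.6505 0.1439 0.0565] F [-9.6 -4.4 10.5] op 0.0598 gf 30.0
up t92.1 p [0.6505 0.1439 0.1992] F [-0.3 -0.8 -3.2] op 0.0593 gf 30.0
  lower True t95.9 p [ 0.42   -0.332   0.0423] F [-1.5 -0.3  6.6] op 0.0601 gf 30.0
placed t97.5 p [ 0.4196 -0.3318  0.1992] F [ 0.1 -0.1  0.2] op 0.0750 gf 0.0
```

View pics/s4.png

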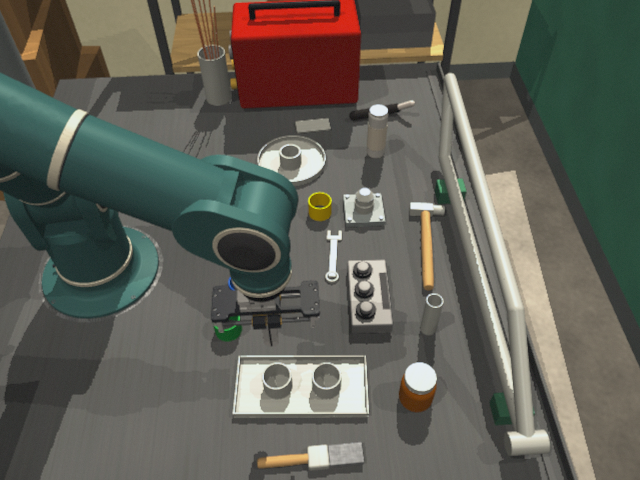

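Two collars stand upright in the tray at (277,381) and (327,380), and one stands in the pan at (290,155). Now the right key.

```bash
python3 - <<'E'
from h import *
x,y=.619,-.1825
robot.move_ptp([x,y,.2],tool()); robot.move_linear([x,y,.11],.15); robot.move_linear([x,y,.078],.1); print(robot.move_linear([x,y,.0685],.01,threshold=9)); robot.pause(.2); say(); robot.move_linear([x,y,.25],.15)
robot.move_ptp([.42,.0,.3],tool()); robot.pause(.3); say()
im=robot.grab_frame("side"); cv2.imwrite("pics/s5.png",im[:,:,::-1])
E
```

```text
True
t102.6 p [ 0.6193 -0.1826  0.0703] F [-2.2  0.5  8.9] op 0.0005 gf 4.7
t105.3 p [ 4.203e-01 -2.000e-04  2.998e-01] F [ 0.7 -0.2 -0.9] op 0.0007 gf 0.0
```

View pics/s5.png

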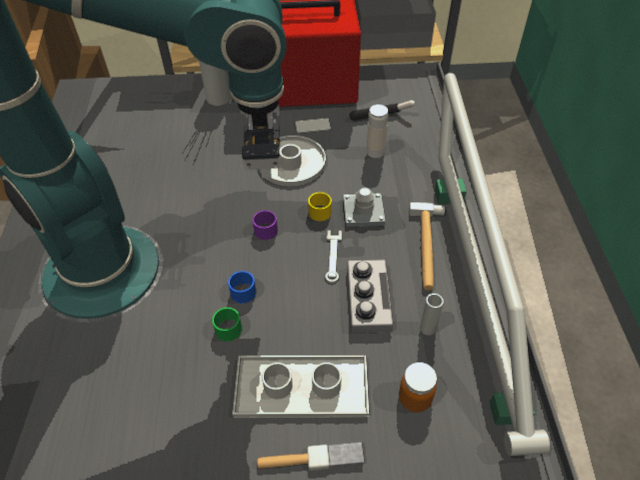

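The collars are still standing at (277,379), (327,379) and (290,155), the other things on the bench haven't moved, and the arm is clear. I'm handing in.

```bash
python3 -c "
from rig import robot
print(robot.sign_off())"
```

```text
the job is handed in; nothing more can be done
None
```

I handed the job in at about 105 s: collars 1 and 3 (counting the three present from the left) went home and stand in the tray, collar 2 stopped on the shoulder and stands in the pan, and the right key was pressed last; however, after a first full left-then-middle press I misread the depth and repeated both before gauging, so the keys went left, middle, left twice, middle, which may count against the order.

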